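# Sweep the good bushings into the collecting pen

### The job

Inspection is finished: with the gripper's fingers, gently sweep the three brass bushings across the bench, through the open side of the teal collecting pen, until all three lie wholly inside it, flat on their ends. Only push them: do not grip, lift or tip them. Leave the black reject bushing and everything else on the bench where it is.

Things in the scene. Friction and masses are not known exactly. Their poses are not given: they have to be found in the camera images.
- brass0: Brass-coloured turned bushing (a plain ring standing on its flat end), outside diameter 36 mm, bore 18 mm, 18 mm high, about 0.1 kg, loose on the bench; pushed fast or off-centre it rolls off the finger sideways. Origin: centre of its underside; z up along the bore.
- brass1: Brass-coloured turned bushing (a plain ring standing on its flat end), outside diameter 36 mm, bore 18 mm, 18 mm high, about 0.1 kg, loose on the bench; pushed fast or off-centre it rolls off the finger sideways. Origin: centre of its underside; z up along the bore.
- brass2: Brass-coloured turned bushing (a plain ring standing on its flat end), outside diameter 36 mm, bore 18 mm, 18 mm high, about 0.1 kg, loose on the bench; pushed fast or off-centre it rolls off the finger sideways. Origin: centre of its underside; z up along the bore.
- reject: Black (reject) turned bushing (a plain ring standing on its flat end), outside diameter 36 mm, bore 18 mm, 18 mm high, about 0.1 kg, loose on the bench; pushed fast or off-centre it rolls off the finger sideways. Origin: centre of its underside; z up along the bore. Stands in the row among the brass ones, in any place; it must stay where it is.
- scoop: Teal three-sided collecting pen, fixed to the bench. Inside 160 mm wide (its y), 110 mm deep (its x); walls 6 mm thick, 24 mm high, on the +x, +y and -y sides; the -x side, roughly towards the robot, is open. Its floor is a thin film flush with the bench (no step). Origin: centre of the inside floor at bench height; inside x = -55 to +55 mm, y = -80 to +80 mm.
- scoop_mouth (a point): Middle of the pen's open side, at bench height, axes as the pen's: going along +x leads into the pen.
- gauge: Bystander: steel plug gauge standing upright, foot 38 mm diameter, 55 mm high, loose. Origin: centre of its underside.
- loupe: Bystander: black eye loupe standing on its narrow end, 40 mm diameter at the top, 36 mm high, loose. Origin: centre of its underside.
- penpot: Bystander: pink pot 68 mm diameter, 90 mm high, with pens to 165 mm, loose, to one side of the work. Origin: centre of its underside.
- jar: Bystander: grey screw jar 72 mm diameter, 95 mm high, loose, to one side of the work. Origin: centre of its underside.

How it is judged:
By the outcome, as a careful person would: the job done as asked, in the order asked, and still so for the second after the job is handed in, with the robot touching nothing.
It also fails if it takes over 72 s, if anything falls off the work surface, if the arm or the gripper's body presses on something with over 40 N, if the wrist force passes 120 N, or if a joint passes its speed limit or range.

### The arm

A 6-joint arm with a two-finger parallel gripper is mounted at the origin on the work surface. World frame = base frame: x ahead of the robot, y to its left, z up, the work surface at z = 0. Lengths are in m, angles in degrees, forces in N, time in s.
With the tool pointing down it reaches from about 0.35 to 0.875 m from the base axis. Payload 4.2 kg.
Tool frame: the origin (TCP) lies at the very end of the fingers, on their centre line; the grasp point (between the pads) lies 19 mm behind it; z points along the fingers, y is the line along which they close (so a half turn about z gives the same grasp; the last joint's range is limited). The gripper opens to 87 mm and grips with 3 to 60 N. Pads are 19 mm wide; open, the fingers measure 117 mm over their backs; the gripper's body (75 mm by 190 mm) begins 51 mm behind the grasp point.
Start: joints at [-50.672, 22.042, 0.453, 0, -68.411, -14.817], TCP at [0.259, -0.569, 0.223] pointing down, gripper open.
Joint ranges: [-179.83, 179.83], [-69.29, 118.12], [-61.27, 80.66], [-181.25, 117.63], [-171.15, -9.14], [-177.46, 177.46]. Speed limits (degrees/s): [159.86, 159.86, 180, 180, 180, 180].

### API

Orientations are given as a 3x3 rotation matrix whose columns are the frame's x, y, z axes.
In Python, from bench import sensors, optics, order gives the robot as it stands. The module is installed in compiled form; this text tells all that it offers.
- The arm moves only by the tool arm_command, never from a script. Its argument "rows" is a list of rows, each a list of 4 numbers: the shift along the tool's x, y, z in m, then the turn about the tool's z in degrees. In form: [[x, y, z, twist], ...]. A call has 1 to 12 rows; each row shifts and turns the commanded pose from where the row before left it, along the tool's axes as they then stand; what a row does not reach is not made up. A row lasts 1/10 s, in which the tool goes at most 50 mm and 8.59 degrees, less where a joint would pass 70% of its speed; a pose out of reach is approached as far as the arm can. A call is refused whole if a number of a shift passes 0.05 or a number of a turn 8.59, either way. A call with a gripper value outside its range is refused whole. "gripper" is the finger opening in m, from 0 to 0.087, set as the call begins (left out, the last holds). The fingers move at their own pace and stop on an object; "grip_force" is the grip in N (left out, the last holds). Time passes only in rows, so rows that do not move let the fingers close. It gives the time, the measured TCP pose, the force, the opening and the grip force at its end, in the units of the state.
- sensors.get_state(): the state, without advancing time (a new reading comes with each control period).
- optics.get_image(name): name is "side" or "top"; returns the picture (420x560x3 uint8, blue, green, red); there is no depth.
- optics.camera_model(name): a dict with "K" (3x3 intrinsics, pixels), "rvec" (rotation vector, rad) and "tvec" (3), from world to camera coordinates, as OpenCV has them. Camera axes: x right, y down, z forward; pixel columns grow to the right and rows downward; lengths in m; the calibration is good to about 2 mm. A picture is of the moment at which its call begins. camera_model takes no time and is no camera call.
- order.close_job(): hands the job in; it is judged then, once.
The state is a dict: "clock": time; "qpos": joint angles; "qvel": joint speeds; "joint_efforts": joint torques, N m; "ee_pos": TCP position; "eef_rot": TCP orientation; "wrist_force": force on the tool from outside, world axes, zero at the start; "ft_torque": the same for the moment, N m; "gripper_width": opening from 0.0 (shut) to 1.0 (fully open); "grip_force": force on a finger pad.
Only numpy, scipy, OpenCV 4.12 (cv2) and the standard library are available. Lean on these libraries where they do the work, as an engineer would, in place of code of your own. Each camera call takes 0.05 s, during which the arm holds its last target. There are 200 camera calls.

## Working session

There is one attempt and no reset: what is moved stays moved. The work goes in short steps, Python scripts to look and compute and a tool call to move; the robot and the scene stay as the last step left them, time stands still between calls to the robot, and variables do not carry over. Pictures are saved under pics/ and viewed, at most 10 in all, crops included, and the job is handed in when it is done.

Besides the shell and the picture viewer there is one more tool, called after "Emit:" as a command line: name --pt "numbers of a row" for each row, then --argument value for the rest. arm_command: Moves the arm, as the interface text tells. Its arguments: {"type":"object","properties":{"rows":{"type":"array"},"gripper":{"type":"number"},"grip_force":{"type":"number"}},"required":["rows"]}

```bash
mkdir -p pics; cat > h.py <<'E'
import numpy as np, cv2
from bench import sensors, optics, order
def snap(name, fn):
    im=optics.get_image(name); cv2.imwrite('pics/'+fn,im); return im
def px2w(name,u,v,z):
    m=optics.camera_model(name); K=np.array(m["K"]); R=cv2.Rodrigues(np.array(m["rvec"],float))[0]; t=np.array(m["tvec"],float).ravel()
    d=R.T@np.linalg.inv(K)@np.array([u,v,1.]); c=-R.T@t
    return c+d*(z-c[2])/d[2]
def w2px(name,p):
    m=optics.camera_model(name)
    return cv2.projectPoints(np.array(p,float).reshape(-1,1,3),np.array(m["rvec"],float),np.array(m["tvec"],float),np.array(m["K"],float),None)[0].reshape(-1,2)
E
python3 - <<'E'
from h import *
a=snap('top','t0.png'); snap('side','s0.png')
s=sensors.get_state(); print(s['clock'],s['ee_pos'],s['eef_rot'],s['gripper_width'])
for n in('top','side'):
    m=optics.camera_model(n);R=cv2.Rodrigues(np.array(m["rvec"],float))[0];print(n,-R.T@np.ravel(m['tvec']),m['K'][0][0])
E
```

```text
0.1 [ 0.25905146 -0.56818985  0.22155284] [[-9.09961368e-01 -4.14692002e-01 -9.23372541e-04]
 [-4.14693016e-01  9.09959655e-01  1.76853730e-03]
 [ 1.06833487e-04  1.99221676e-03 -9.99998010e-01]] 1.0041674984043691
top [ 0.4754424  -0.0152164   1.24492631] 443.00156298716234
side [0.46427169 0.69956738 0.55433544] 407.29460430120884
```

View pics/t0.png

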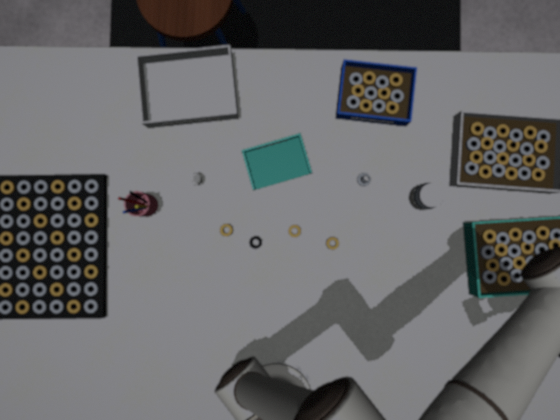

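View pics/s0.png

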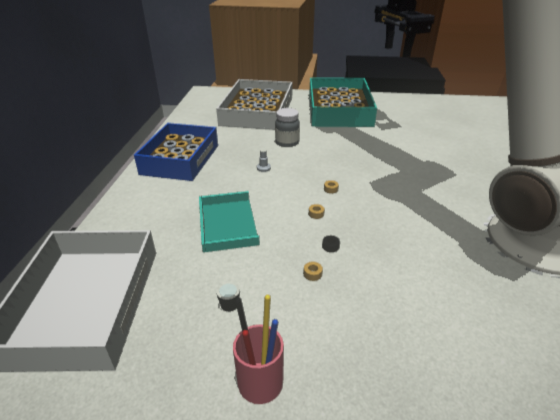

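The top view shows brass at about (227,229), (295,230) and (332,242), and the black reject at (256,242). The pen is around (278,162), the loupe (199,178) and the gauge (364,179). Next I'll take an enlarged crop with a refined measurement.

```bash
python3 - <<'E'
from h import *
im=cv2.imread('pics/t0.png')
c=cv2.resize(im[125:260,180:390],None,fx=3.8,fy=3.8,interpolation=cv2.INTER_CUBIC); cv2.imwrite('pics/c0.png',c)
hsv=cv2.cvtColor(im,cv2.COLOR_BGR2HSV)
def blobs(mask,mn):
    n,l,s,ce=cv2.connectedComponentsWithStats(mask.astype(np.uint8)); return [(ce[i],s[i],l==i) for i in range(1,n) if s[i][4]>mn]
roi=np.zeros(im.shape[:2],bool); roi[130:260,180:390]=1
H,S,V=[hsv[...,i].astype(int) for i in range(3)]
def rep(n,mask,z,mn=20):
    for ce,s,m in blobs(mask&roi,mn):
        pts=np.argwhere(m)[:,::-1].astype(np.float32); (cx,cy),r=cv2.minEnclosingCircle(pts)
        print(n,np.round(ce,1),(round(cx,1),round(cy,1),round(r,1)),s[4],np.round(px2w('top',cx,cy,z),4),np.round(px2w('top',*ce,z),4))
rep('brass',(H>8)&(H<32)&(S>70)&(V>60),.014)
rep('dark',V<60,.012)
tm=(H>75)&(H<100)&(S>90)
for ce,s,m in blobs(tm&roi,200):
    r=cv2.minAreaRect(np.argwhere(m)[:,::-1].astype(np.float32)); b=cv2.boxPoints(r)
    print('pen',r)
    for q in b: print(np.round(q,1),np.round(px2w('top',*q,.024),4),np.round(px2w('top',*q,0),4))
E
```

```text
brass [225.9 229.6] (225.9, 229.4, 6.1) 81 [0.4669 0.1465 0.014 ] [0.4663 0.1465 0.014 ]
brass [294.5 230.6] (294.3, 230.5, 5.9) 74 [ 0.4669 -0.0435  0.014 ] [ 0.4666 -0.044   0.014 ]
brass [332.2 242.8] (332.2, 242.8, 5.9) 77 [ 0.4346 -0.1487  0.014 ] [ 0.4346 -0.1489  0.014 ]
dark [255.2 241.8] (255.3, 241.8, 5.5) 52 [0.4338 0.0642 0.012 ] [0.4336 0.0646 0.012 ]
pen ((276.4779357910156, 161.31285095214844), (40.768245697021484, 60.53279113769531), 73.81079864501953)
[241.7 150.2] [0.6874 0.106  0.024 ] [0.6916 0.1083 0.    ]
[299.9 133.3] [ 0.7369 -0.0548  0.024 ] [ 0.742  -0.0556  0.    ]
[311.2 172.5] [ 0.6281 -0.0877  0.024 ] [ 0.6311 -0.0892  0.    ]
[253.1 189.3] [0.5788 0.0723 0.024 ] [0.5809 0.074  0.    ]
```

View pics/c0.png

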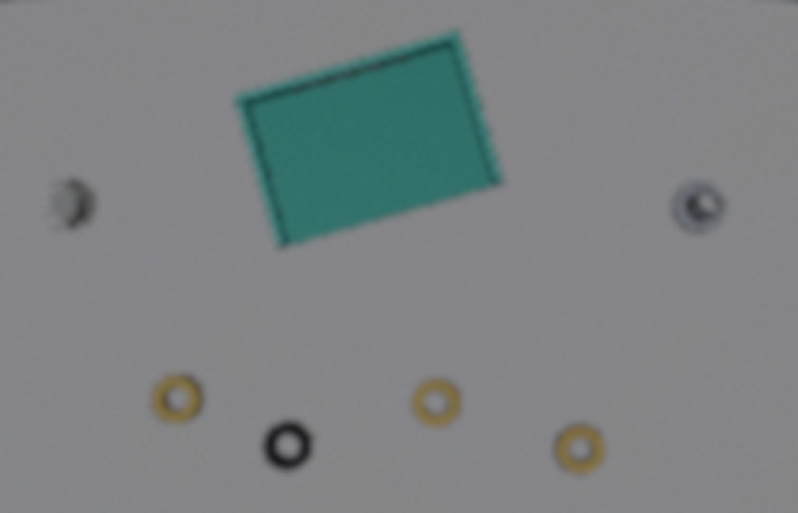

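The crop confirms the segmentation: the brass rings sit at crop (177,399), (437,402) and (580,448), and the reject at (288,446). In the world frame, brass A is at (.467,.146), B at (.467,-.044), D at (.435,-.149) and the reject at (.434,.064). The pen centre is about (.655,.008) with a yaw of about 17°. The pen's outer size measures about 168x114 mm against the true 172x116 mm, which agrees.

I'll set the fingers to an 18 mm gap and use them as a fork. The ring then nests against two corners and can't roll off. B goes first.

Emit:
arm_command --pt "-0.015 0.016 0 0" --pt "-0.03 0.033 0.004 0" --pt "-0.03 0.033 0.008 0" --pt "-0.03 0.033 0.008 0" --pt "-0.03 0.033 0.008 0" --pt "-0.03 0.033 0.008 0" --pt "-0.03 0.033 0.008 0" --pt "-0.03 0.033 0.008 0" --pt "-0.03 0.033 0.008 0" --pt "-0.03 0.033 0.008 0" --pt "-0.03 0.033 0.008 0" --pt "-0.03 0.033 0.008 0" --gripper 0.018 --grip_force 10

```text
clock: 1.3
ee_pos: [0.416, -0.0789, 0.1383]
eef_rot: [[-0.91, -0.415, 0.0], [-0.415, 0.91, 0.0], [-0.0, 0.0, -1.0]]
wrist_force: [1.3, 0.6, 0.8]
gripper_width: 0.213
grip_force: 0.0
```

```bash
cat >> h.py <<'E'
def go(x,y,z,yaw,sgn=-1):
    "needed shift in present tool axes; yaw = world direction of sgn*tool x; twist"
    s=sensors.get_state(); R=np.array(s['eef_rot']); p=np.array(s['ee_pos'])
    cur=np.degrees(np.arctan2(sgn*R[1,0],sgn*R[0,0]))
    print('t',round(s['clock'],2),'p',np.round(p,4),'yaw',round(cur,1),'q',np.round(s['qpos'],1),'F',np.round(s['wrist_force'],1),'w',round(s['gripper_width']*87,1))
    print('shift',np.round(R.T@(np.array([x,y,z])-p),4),'twist',round((cur-yaw+180)%360-180,1))
def pen(px,py):
    a=np.radians(17); return np.array([.655,.008])+px*np.array([np.cos(a),np.sin(a)])+py*np.array([-np.sin(a),np.cos(a)])
E
python3 -c "
from h import *
B=np.array([.467,-.0437]);T=pen(.025,0);d=T-B;yaw=np.degrees(np.arctan2(d[1],d[0]));u=d/np.linalg.norm(d);print(yaw,T)
S=B-.042*u;go(S[0],S[1],.06,yaw)"
```

```text
15.56076867812219 [0.67890762 0.01530929]
t 1.3 p [ 0.416  -0.0789  0.1383] yaw 24.5 q [ 11.4   7.4 -33.4  -0.  -49.1 -76.9] F [1.3 0.6 0.8] w 18.5
shift [-0.0195  0.0174  0.0783] twist 9.0
```

Emit:
arm_command --pt "-0.01 0.009 0.01 4.5" --pt "-0.01 0.009 0.03 4.5" --pt "0 0 0.03 0" --pt "0 0 0.03 0" --pt "0 0 0.02 0" --pt "0 0 0 0"

```text
clock: 1.9
ee_pos: [0.4253, -0.0569, 0.0162]
eef_rot: [[-0.964, -0.267, -0.007], [-0.267, 0.964, -0.001], [0.007, 0.0, -1.0]]
wrist_force: [-0.2, 0.5, 0.1]
gripper_width: 0.207
grip_force: 0.0
```

```bash
python3 -c "
from h import *
B=np.array([.467,-.0437]);T=pen(.025,0);d=T-B;yaw=np.degrees(np.arctan2(d[1],d[0]));u=d/np.linalg.norm(d)
S=B-.042*u;go(S[0],S[1],.006,yaw)
E=T-.0251*u;go(E[0],E[1],.006,yaw)"
```

```text
t 1.9 p [ 0.4253 -0.0569  0.0162] yaw 15.5 q [ 14.2  20.2 -40.6  -0.  -29.6 -88.7] F [-0.2  0.5  0.1] w 18.0
shift [-0.0018  0.0015  0.0102] twist -0.1
t 1.9 p [ 0.4253 -0.0569  0.0162] yaw 15.5 q [ 14.2  20.2 -40.6  -0.  -29.6 -88.7] F [-0.2  0.5  0.1] w 18.0
shift [-0.2386  0.0018  0.0085] twist -0.1
```

Emit:
arm_command --pt "0 0.001 0.009 0" --pt "0 0 0 0" --pt "-0.003 0 0 0" --pt "-0.004 0 0 0" --pt "-0.004 0 0 0" --pt "-0.004 0 0 0" --pt "-0.004 0 0 0" --pt "-0.004 0 0 0" --pt "-0.004 0 0 0" --pt "-0.004 0 0 0" --pt "-0.004 0 0 0" --pt "-0.004 0 0 0"

```text
clock: 3.1
ee_pos: [0.4653, -0.045, 0.0095]
eef_rot: [[-0.964, -0.267, -0.0], [-0.267, 0.964, -0.0], [0.0, -0.0, -1.0]]
wrist_force: [-1.8, 0.1, 0.8]
gripper_width: 0.204
grip_force: 0.6
```

```bash
python3 - <<'E'
from h import *
go(*(pen(.025,0)-.0251*np.array([.963,.268])),.006,15.56)
a=snap('top','t1.png');b=snap('side','s1.png')
A=cv2.resize(a[125:260,200:370],(510,405),interpolation=cv2.INTER_CUBIC);Bm=b[150:300,190:380]
Bm=cv2.resize(Bm,None,fx=405/150,fy=405/150)[:, :290]
cv2.imwrite('pics/c1.png',np.hstack([A,Bm]))
E
```

```text
t 3.1 p [ 0.4653 -0.045   0.0095] yaw 15.5 q [ 14.5  23.4 -36.    0.  -30.6 -89. ] F [-1.8  0.1  0.8] w 17.8
shift [-0.1969  0.0009  0.0035] twist -0.0
```

View pics/c1.png

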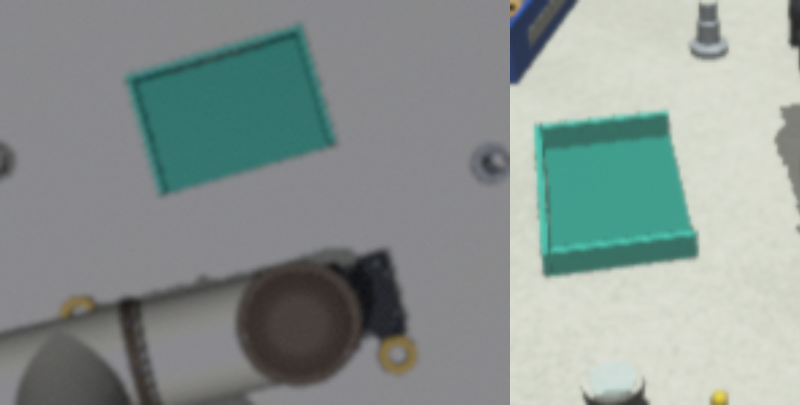

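The top view shows the pen clear and D at crop (397,354), but the wrist hides B. My side crop missed the fingers, so I'll view the full side picture.

View pics/s1.png

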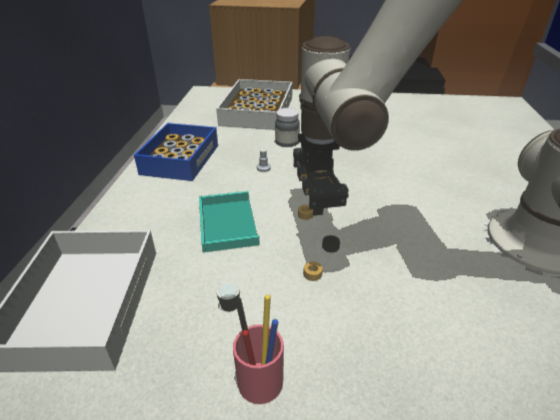

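The side view shows B at (306,212), cradled directly ahead of the fingers. The reject (331,243) and A (313,270) haven't moved, and the forearm is high and clear. Continuing the push.

Emit:
arm_command --pt "-0.004 0 0.001 0" --pt "-0.005 0 0.001 0" --pt "-0.005 0 0.001 0" --pt "-0.005 0 0 0" --pt "-0.005 0 0 0" --pt "-0.005 0 0 0" --pt "-0.005 0 0 0" --pt "-0.005 0 0 0" --pt "-0.005 0 0 0" --pt "-0.005 0 0 0" --pt "-0.005 0 0 0" --pt "-0.005 0 0 0"

```text
clock: 4.4
ee_pos: [0.5222, -0.0292, 0.0066]
eef_rot: [[-0.964, -0.267, 0.0], [-0.267, 0.964, 0.0], [-0.0, -0.0, -1.0]]
wrist_force: [-0.8, 0.1, -0.6]
gripper_width: 0.206
grip_force: 0.3
```

Emit:
arm_command --pt "-0.005 0 0 0" --pt "-0.005 0 0 0" --pt "-0.005 0 0 0" --pt "-0.005 0 0 0" --pt "-0.005 0 0 0" --pt "-0.005 0 0 0" --pt "-0.005 0 0 0" --pt "-0.005 0 0 0" --pt "-0.005 0 0 0" --pt "-0.005 0 0 0" --pt "-0.005 0 0 0" --pt "-0.005 0 0 0"

```text
clock: 5.6
ee_pos: [0.58, -0.0131, 0.0065]
eef_rot: [[-0.964, -0.267, -0.0], [-0.267, 0.964, -0.0], [0.0, -0.0, -1.0]]
wrist_force: [0.5, -1.3, 0.1]
gripper_width: 0.204
grip_force: 0.3
```

```bash
python3 - <<'E'
from h import *
go(*(pen(.025,0)-.0251*np.array([.963,.268])),.006,15.56)
b=snap('side','s2.png'); hsv=cv2.cvtColor(b,cv2.COLOR_BGR2HSV).astype(int)
m=((hsv[...,0]>8)&(hsv[...,0]<28)&(hsv[...,1]>110)&(hsv[...,2]>60)); m[:165]=0; m[290:]=0;m[:,:190]=0;m[:,380:]=0
n,l,s,c=cv2.connectedComponentsWithStats(m.astype(np.uint8))
for i in range(1,n):
    if s[i][4]>15: print(s[i],np.round(px2w('side',*c[i],.012),3))
E
```

```text
t 5.6 p [ 0.58   -0.0131  0.0065] yaw 15.5 q [ 14.7  31.4 -20.    0.  -38.6 -89.2] F [ 0.5 -1.3  0.1] w 17.7
shift [-0.0778  0.0009  0.0005] twist -0.0
[325 181  13  11  93] [ 0.435 -0.15   0.012]
[246 212  14  12  88] [0.605 0.004 0.012]
[304 262  18  17 211] [0.466 0.147 0.012]
```

```bash
python3 - <<'E'
from h import *
b=cv2.imread('pics/s2.png')
p=w2px('side',[[.604,-.006,.018],[.58,-.0131,.0065]]);print(p)
cv2.imwrite('pics/c2.png',cv2.resize(b[160:260,190:310],None,fx=5,fy=5,interpolation=cv2.INTER_CUBIC))
E
```

```text
[[253.10662812 213.87573706]
 [264.52352721 216.76950001]]
```

View pics/c2.png

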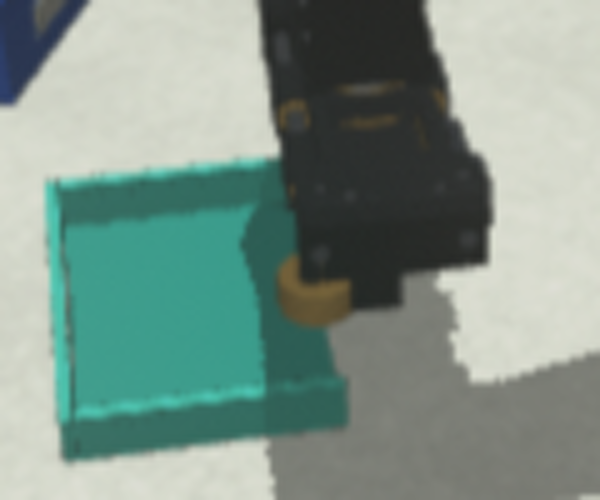

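The crop shows the ring spanning crop x 278–352, centred on the predicted (253,214) px. It's cradled and upright at the pen mouth, so I'll carry on into the pen.

Emit:
arm_command --pt "-0.005 0 0 0" --pt "-0.006 0 0 0" --pt "-0.006 0 0 0" --pt "-0.006 0 0 0" --pt "-0.006 0 0 0" --pt "-0.006 0 0 0" --pt "-0.006 0 0 0" --pt "-0.006 0 0 0" --pt "-0.006 0 0 0" --pt "-0.006 0 0 0" --pt "-0.006 0 0 0" --pt "-0.005 0 0 0"

```text
clock: 6.85
ee_pos: [0.6477, 0.0056, 0.0066]
eef_rot: [[-0.964, -0.267, 0.0], [-0.267, 0.964, 0.0], [-0.0, -0.0, -1.0]]
wrist_force: [-0.9, 0.1, 1.5]
gripper_width: 0.207
grip_force: 0.6
```

Emit:
arm_command --pt "-0.003 0 0 0" --pt "-0.002 0 0 0" --pt "0 0 0 0" --pt "0.006 0 0 0" --pt "0.02 0 -0.005 0" --pt "0.02 0 -0.03 0" --pt "0.01 0 -0.03 0" --pt "0 0 0 0"

```text
clock: 7.65
ee_pos: [0.5994, -0.0082, 0.0762]
eef_rot: [[-0.963, -0.268, 0.008], [-0.268, 0.963, 0.001], [-0.009, -0.001, -1.0]]
wrist_force: [0.7, 0.3, 0.2]
gripper_width: 0.207
grip_force: 0.0
```

```bash
python3 - <<'E'
from h import *
D=np.array([.4346,-.1488]);W=pen(-.06,-.038);d=W-D;L=np.linalg.norm(d);u=d/L;yaw=np.degrees(np.arctan2(u[1],u[0]))
print('D yaw',yaw,'L',L,'W',W)
go(*(D-.045*u),.06,yaw)
E
```

```text
D yaw 30.58459927101543 L 0.20227218371578948 W [ 0.60873184 -0.04588188]
t 7.65 p [ 0.5994 -0.0082  0.0762] yaw 15.5 q [ 14.7  27.3 -14.2   0.1 -47.9 -89.2] F [0.7 0.3 0.2] w 18.0
shift [ 0.2401 -0.103   0.0143] twist -15.0
```

Emit:
arm_command --pt "0.02 -0.008 0 0" --pt "0.03 -0.013 0 0" --pt "0.03 -0.013 0 0" --pt "0.03 -0.013 0 0" --pt "0.03 -0.013 0 0" --pt "0.03 -0.013 0 0" --pt "0.03 -0.013 0 0" --pt "0.03 -0.013 0 0" --pt "0.01 -0.004 0 -7.5" --pt "0 0 0 -7.5" --pt "0 0 0 0"

```text
clock: 8.75
ee_pos: [0.3939, -0.1719, 0.0715]
eef_rot: [[-0.862, -0.507, 0.001], [-0.507, 0.862, 0.0], [-0.001, -0.0, -1.0]]
wrist_force: [-0.0, 0.0, -0.2]
gripper_width: 0.203
grip_force: 0.0
```

```bash
python3 - <<'E'
from h import *
D=np.array([.4346,-.1488]);W=pen(-.06,-.038);d=W-D;L=np.linalg.norm(d);u=d/L
go(*(D-.045*u),.0065,30.6)
E
```

```text
t 8.75 p [ 0.3939 -0.1719  0.0715] yaw 30.5 q [ -1.7  14.  -37.6  -0.  -38.3 -57.8] F [-0.   0.  -0.2] w 17.7
shift [-0.0018 -0.0008  0.065 ] twist -0.1
```

Emit:
arm_command --pt "0 -0.001 0.02 0" --pt "0 0 0.025 0" --pt "0 0 0.015 0" --pt "0 0 0.005 0" --pt "0 0 0 0" --pt "-0.005 0 0 0" --pt "-0.005 0 0 0" --pt "-0.004 0 0 0" --pt "-0.004 0 0 0" --pt "-0.004 0 0 0" --pt "-0.004 0 0 0" --pt "-0.004 0 0 0"

```text
clock: 9.95
ee_pos: [0.4201, -0.1571, 0.0065]
eef_rot: [[-0.862, -0.508, -0.001], [-0.508, 0.862, -0.0], [0.001, 0.001, -1.0]]
wrist_force: [-2.8, -1.6, 1.3]
gripper_width: 0.211
grip_force: 1.0
```

Emit:
arm_command --pt "-0.004 0 0 0" --pt "-0.005 0 0 0" --pt "-0.005 0 0 0" --pt "-0.005 0 0 0" --pt "-0.005 0 0 0" --pt "-0.005 0 0 0" --pt "-0.005 0 0 0" --pt "-0.005 0 0 0" --pt "-0.005 0 0 0" --pt "-0.005 0 0 0" --pt "-0.005 0 0 0" --pt "-0.005 0 0 0"

```text
clock: 11.15
ee_pos: [0.4718, -0.127, 0.0066]
eef_rot: [[-0.862, -0.508, 0.0], [-0.508, 0.862, 0.0], [-0.0, -0.0, -1.0]]
wrist_force: [-1.5, -1.2, 1.1]
gripper_width: 0.208
grip_force: 0.8
```

```bash
cat >> h.py <<'E'
def brass():
    b=optics.get_image('side'); hsv=cv2.cvtColor(b,cv2.COLOR_BGR2HSV).astype(int)
    m=((hsv[...,0]>8)&(hsv[...,0]<28)&(hsv[...,1]>110)&(hsv[...,2]>40)); m[:165]=0; m[290:]=0;m[:,:190]=0;m[:,380:]=0
    n,l,s,c=cv2.connectedComponentsWithStats(m.astype(np.uint8))
    for i in range(1,n):
        if s[i][4]>15: print(s[i],np.round(px2w('side',*c[i],.011),3))
    return b
E
python3 - <<'E'
from h import *
W=pen(-.06,-.038);u=np.array([.861,.509])
go(*(W-.0251*u),.0065,30.6); cv2.imwrite('pics/s3.png',brass())
s=sensors.get_state(); r=np.array(s['ee_pos'])[:2]+.0251*u; print('ring expected',r,w2px('side',[*r,.01]))
E
```

```text
t 11.15 p [ 0.4718 -0.127   0.0066] yaw 30.5 q [  4.   25.2 -33.2  -0.  -31.7 -63.5] F [-1.5 -1.2  1.1] w 18.1
shift [-1.341e-01  4.000e-04  1.000e-04] twist -0.1
[300 187  13  12 114] [ 0.493 -0.115  0.011]
[211 214  16  13 137] [0.677 0.012 0.011]
[304 262  18  15 166] [0.466 0.144 0.011]
ring expected [ 0.49446385 -0.11402033] [[305.68194398 192.46554571]]
```

D is measured at the predicted spot and B rests in the pen at about (.677,.012).

Emit:
arm_command --pt "-0.005 0 0 0" --pt "-0.006 0 0 0" --pt "-0.006 0 0 0" --pt "-0.006 0 0 0" --pt "-0.006 0 0 0" --pt "-0.006 0 0 0" --pt "-0.006 0 0 0" --pt "-0.006 0 0 0" --pt "-0.006 0 0 0" --pt "-0.006 0 0 0" --pt "-0.006 0 0 0" --pt "-0.006 0 0 0"

```text
clock: 12.4
ee_pos: [0.533, -0.091, 0.0065]
eef_rot: [[-0.862, -0.508, -0.0], [-0.508, 0.862, -0.0], [0.0, 0.0, -1.0]]
wrist_force: [-0.5, -2.2, 0.5]
gripper_width: 0.208
grip_force: 0.8
```

Emit:
arm_command --pt "-0.006 0 0 0" --pt "-0.006 0 0 0" --pt "-0.006 0 0 0" --pt "-0.006 0 0 0" --pt "-0.006 0 0 0" --pt "-0.006 0 0 0" --pt "-0.006 0 0 0" --pt "-0.006 0 0 0" --pt "-0.006 0 0 0" --pt "-0.005 0 0 0" --pt "-0.004 0 0 0" --pt "0 0 0 0"

```text
clock: 13.6
ee_pos: [0.5878, -0.0588, 0.0066]
eef_rot: [[-0.861, -0.508, 0.001], [-0.508, 0.861, 0.0], [-0.001, -0.0, -1.0]]
wrist_force: [0.4, -0.4, -0.8]
gripper_width: 0.207
grip_force: 0.0
```

```bash
python3 - <<'E'
from h import *
u=np.array([.861,.509])
go(*(pen(-.012,-.038)-.0251*np.array([.956,.292])),.0065,17); cv2.imwrite('pics/s4.png',brass())
s=sensors.get_state(); r=np.array(s['ee_pos'])[:2]+.0251*u; print('ring expected',r,w2px('side',[*r,.01]))
E
```

```text
t 13.6 p [ 0.5878 -0.0588  0.0066] yaw 30.5 q [ 10.   32.1 -18.5  -0.  -39.3 -69.4] F [ 0.4 -0.4 -0.8] w 18.0
shift [-0.0469 -0.0048  0.0001] twist 13.5
[247 200  14  13 148] [ 0.61  -0.045  0.011]
[211 214  16  13 155] [0.677 0.014 0.011]
[304 262  18  17 188] [0.466 0.145 0.011]
ring expected [ 0.60918551 -0.04611362] [[253.86220036 206.08414436]]
```

Emit:
arm_command --pt "-0.003 0.001 0 2.2" --pt "-0.004 0.001 0 2.2" --pt "-0.004 0.001 0 2.2" --pt "-0.004 0.001 0 2.2" --pt "-0.004 0.001 0 2.2" --pt "-0.004 0.001 0 2.2" --pt "-0.005 0 0 0" --pt "-0.005 0 0 0" --pt "-0.005 0 0 0" --pt "-0.005 0 0 0" --pt "-0.004 0 0 0" --pt "0 0 0 0"

```text
clock: 14.85
ee_pos: [0.6291, -0.0368, 0.0065]
eef_rot: [[-0.955, -0.298, 0.001], [-0.298, 0.955, 0.0], [-0.001, -0.0, -1.0]]
wrist_force: [0.1, 0.1, -0.6]
gripper_width: 0.206
grip_force: 0.0
```

```bash
python3 - <<'E'
from h import *
go(*(pen(-.012,-.038)-.0251*np.array([.956,.292])),.0065,17); cv2.imwrite('pics/s5.png',brass())
s=sensors.get_state(); r=np.array(s['ee_pos'])[:2]+.0251*np.array([.956,.292]); print('ring expected',r,w2px('side',[*r,.01]))
E
```

```text
t 14.85 p [ 0.6291 -0.0368  0.0065] yaw 17.3 q [ 11.3  35.  -12.5   0.  -42.5 -84. ] F [ 0.1  0.1 -0.6] w 17.9
shift [-0.0008 -0.0027  0.    ] twist 0.3
[226 205  14  12  92] [ 0.654 -0.021  0.011]
[211 214  15  13 145] [0.678 0.014 0.011]
[304 262  18  17 195] [0.466 0.145 0.011]
ring expected [ 0.65279351 -0.02950932] [[233.66352949 209.20262513]]
```

D is inside the pen. Next I'll back off, lift and go round behind A. For A's first leg I'll push with the tool's +x side so the last joint stays in range.

Emit:
arm_command --pt "0.006 0 0 0" --pt "0.02 0 -0.005 0" --pt "0.02 0 -0.03 0" --pt "0.01 0 -0.04 0" --pt "0.02 0 -0.02 -3" --pt "0.02 0 0 -8" --pt "0 0 0 -8.5" --pt "0 0 0 -8.5" --pt "0 0 0 -8.5" --pt "0 0 0 -8.5" --pt "0 0 0 -8.5" --pt "0 0 0 -8.5"

```text
clock: 16.1
ee_pos: [0.5363, -0.0667, 0.1017]
eef_rot: [[-0.18, -0.984, 0.0], [-0.984, 0.18, 0.0], [-0.0, -0.0, -1.0]]
wrist_force: [-1.0, -0.4, -0.7]
gripper_width: 0.206
grip_force: 0.0
```

Emit:
arm_command --pt "0 0 0 -8.5" --pt "0 0 0 -8.5" --pt "0 0 0 -8.5" --pt "0 0 0 -8.5" --pt "0 0 0 -8.5" --pt "0 0 0 -2.5" --pt "0 0 0 0"

```text
clock: 16.8
ee_pos: [0.5363, -0.0667, 0.1017]
eef_rot: [[0.563, -0.826, 0.0], [-0.826, -0.563, 0.0], [0.0, -0.0, -1.0]]
wrist_force: [0.5, -0.2, -0.2]
gripper_width: 0.209
grip_force: 0.0
```

```bash
python3 - <<'E'
from h import *
A=np.array([.467,.146]);W=pen(-.095,.036);d=W-A;L=np.linalg.norm(d);u=d/L;yaw=np.degrees(np.arctan2(u[1],u[0]))
print(yaw,L,W); go(*(A-.045*u),.09,yaw,1)
im=snap('top','t5.png')
for q in((140,204),):print(px2w('top',*q,.09))
E
```

```text
-56.59471218468024 0.15734164345288518 [0.55362567 0.01465166]
t 16.8 p [ 0.5363 -0.0667  0.1017] yaw -55.7 q [ 10.1  20.9 -20.8  -0.  -48.3  24.2] F [ 0.5 -0.2 -0.2] w 18.1
shift [-0.2598 -0.0632  0.0117] twist 0.9
[0.53019828 0.36342338 0.09      ]
```

Emit:
arm_command --pt "-0.02 -0.005 0 0.9" --pt "-0.03 -0.007 0 0" --pt "-0.03 -0.007 0 0" --pt "-0.03 -0.007 0 0" --pt "-0.03 -0.008 0 0" --pt "-0.03 -0.008 0 0" --pt "-0.03 -0.008 0 0" --pt "-0.03 -0.007 0 0" --pt "-0.025 -0.006 0 0" --pt "-0.005 0 0 0" --pt "0 0 0.03 0" --pt "0 0 0 0"

```text
clock: 18.05
ee_pos: [0.4435, 0.1831, 0.0691]
eef_rot: [[0.549, -0.836, -0.006], [-0.836, -0.549, -0.004], [0.0, 0.007, -1.0]]
wrist_force: [-1.2, 0.3, -0.0]
gripper_width: 0.21
grip_force: 0.0
```

```bash
python3 - <<'E'
from h import *
A=np.array([.467,.146]);W=pen(-.095,.036);d=W-A;L=np.linalg.norm(d);u=d/L
go(*(A-.045*u),.0065,-56.6,1)
E
```

```text
t 18.05 p [0.4435 0.1831 0.0691] yaw -56.7 q [ 41.9  18.6 -30.8  -0.1 -41.   -8.5] F [-1.2  0.3 -0. ] w 18.2
shift [-0.0011  0.0004  0.0626] twist -0.1
```

Emit:
arm_command --pt "0 0 0.02 0" --pt "0 0 0.023 0" --pt "0 0 0.012 0" --pt "0 0 0.005 0" --pt "0 0 0 0" --pt "0.005 0 0 0" --pt "0.005 0 0 0" --pt "0.004 0 0 0" --pt "0.004 0 0 0" --pt "0.004 0 0 0" --pt "0.004 0 0 0" --pt "0.004 0 0 0"

```text
clock: 19.25
ee_pos: [0.4626, 0.1597, 0.0116]
eef_rot: [[0.551, -0.835, 0.0], [-0.835, -0.551, 0.0], [-0.0, -0.0, -1.0]]
wrist_force: [-1.6, 0.3, 1.2]
gripper_width: 0.203
grip_force: 0.7
```

Emit:
arm_command --pt "0.005 0 0 0" --pt "0.005 0 0 0" --pt "0.005 0 0 0" --pt "0.005 0 0 0" --pt "0.005 0 0 0" --pt "0.005 0 0 0" --pt "0.005 0 0 0" --pt "0.005 0 0 0" --pt "0.005 0 0 0" --pt "0.005 0 0 0" --pt "0.005 0 0 0" --pt "0.005 0 0 0"

```text
clock: 20.45
ee_pos: [0.4957, 0.1095, 0.0115]
eef_rot: [[0.551, -0.835, -0.0], [-0.835, -0.551, 0.0], [-0.0, 0.0, -1.0]]
wrist_force: [-0.5, 0.4, 0.4]
gripper_width: 0.205
grip_force: 0.4
```

```bash
python3 - <<'E'
from h import *
A=np.array([.467,.146]);W=pen(-.095,.036);d=W-A;u=d/np.linalg.norm(d)
go(*(W-.0251*u),.0065,-56.6,1); cv2.imwrite('pics/s6.png',brass())
s=sensors.get_state(); r=np.array(s['ee_pos'])[:2]+.0251*u; print('ring expected',r)
E
```

```text
t 20.45 p [0.4957 0.1095 0.0115] yaw -56.6 q [ 30.8  26.  -30.3  -0.  -33.8   2.6] F [-0.5  0.4  0.4] w 17.8
shift [0.086  0.0039 0.005 ] twist 0.0
[226 203  15  13 146] [ 0.654 -0.029  0.011]
[211 214  16  13 145] [0.677 0.013 0.011]
[301 219  16   5  19] [ 0.482 -0.001  0.011]
[285 224  15   7  30] [0.516 0.022 0.011]
[284 243   4  13  36] [0.523 0.093 0.011]
[297 244   3  11  27] [0.498 0.09  0.011]
ring expected [0.50978699 0.08818361]
```

Emit:
arm_command --pt "0.004 0 0.002 0" --pt "0.005 0 0.002 0" --pt "0.005 0 0.001 0" --pt "0.005 0 0 0" --pt "0.005 0 0 0" --pt "0.005 0 0 0" --pt "0.005 0 0 0" --pt "0.005 0 0 0" --pt "0.005 0 0 0" --pt "0.005 0 0 0" --pt "0.005 0 0 0" --pt "0.005 0 0 0"

```text
clock: 21.7
ee_pos: [0.5281, 0.0603, 0.0065]
eef_rot: [[0.551, -0.835, -0.0], [-0.835, -0.551, -0.0], [-0.0, 0.0, -1.0]]
wrist_force: [0.0, 1.1, -0.5]
gripper_width: 0.205
grip_force: 0.2
```

Emit:
arm_command --pt "0.005 0 0 0" --pt "0.005 0 0 0" --pt "0.005 0 0 0" --pt "0.005 0 0 0" --pt "0.004 0 0 0" --pt "0.003 0 0 0" --pt "0 0 0 0" --pt "-0.006 0 0 0" --pt "-0.015 0 -0.01 0" --pt "-0.01 0 -0.04 0" --pt "0 0 -0.04 0" --pt "0 0 0 0"

```text
clock: 22.9
ee_pos: [0.529, 0.0666, 0.103]
eef_rot: [[0.553, -0.833, 0.012], [-0.833, -0.553, 0.004], [0.004, -0.013, -1.0]]
wrist_force: [0.3, 0.5, 1.2]
gripper_width: 0.208
grip_force: 0.0
```

```bash
python3 - <<'E'
from h import *
b=brass();cv2.imwrite('pics/s7.png',b)
R=pen(-.095,.036);T=pen(-.005,.045)
go(*(R-.05*np.array([.956,.292])),.09,17)
cv2.imwrite('pics/c7.png',cv2.resize(b[170:290,190:350],None,fx=5,fy=5,interpolation=cv2.INTER_CUBIC))
E
```

```text
[269 165  16   6  34] [ 0.579 -0.22   0.011]
[226 203  15  13 148] [ 0.654 -0.029  0.011]
[211 214  16  13 149] [0.677 0.013 0.011]
[265 219  15  13 152] [0.559 0.019 0.011]
t 22.95 p [0.5271 0.0659 0.1003] yaw 123.5 q [ 24.6  20.  -22.5   0.  -47.1   8.9] F [-0.1 -0.1 -0.4] w 17.6
shift [0.0431 0.0542 0.0099] twist 106.5
```

View pics/c7.png

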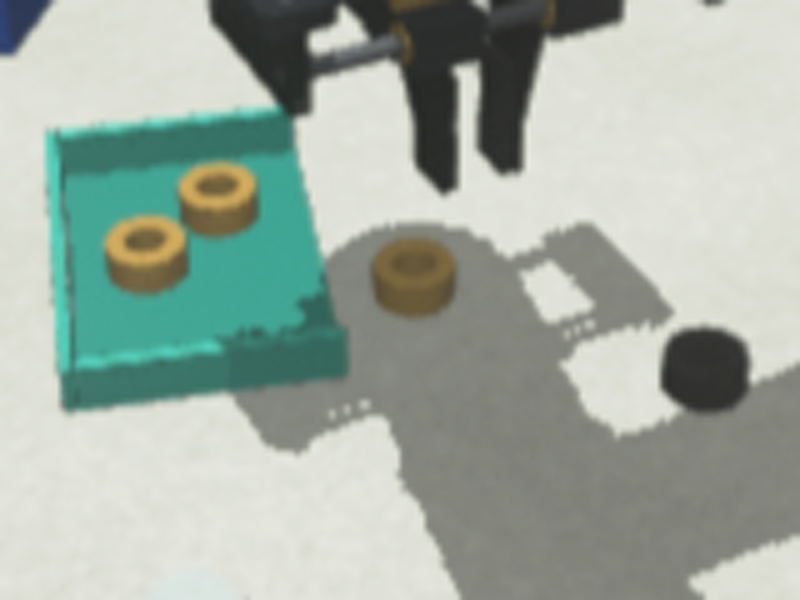

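The crop shows B (crop 147,253) and D (218,198) upright inside the pen, A in front of the mouth at (414,275), and the reject untouched at (705,370). Now I'll turn back and push A straight in.

Emit:
arm_command --pt "0.02 0.02 0 7.5" --pt "0 0 0 8" --pt "0 0 0 8" --pt "0 0 0 8" --pt "0 0 0 8" --pt "0 0 0 8" --pt "0 0 0 8" --pt "0 0 0 8" --pt "0 0 0 8" --pt "0 0 0 8" --pt "0 0 0 8" --pt "0 0 0 8"

```text
clock: 24.15
ee_pos: [0.5187, 0.0366, 0.0957]
eef_rot: [[-0.886, -0.463, -0.002], [-0.463, 0.886, -0.0], [0.002, 0.001, -1.0]]
wrist_force: [0.6, 0.1, 0.0]
gripper_width: 0.207
grip_force: 0.0
```

Emit:
arm_command --pt "0 0 0 8" --pt "0 0 0 0" --pt "0 0 0 0"

```text
clock: 24.45
ee_pos: [0.5193, 0.0365, 0.096]
eef_rot: [[-0.939, -0.344, -0.001], [-0.344, 0.939, -0.0], [0.001, 0.0, -1.0]]
wrist_force: [-0.7, -0.5, 0.8]
gripper_width: 0.201
grip_force: 0.0
```

```bash
python3 - <<'E'
from h import *
A=np.array([.557,.0185]);T=pen(-.008,.042);d=T-A;L=np.linalg.norm(d);u=d/L;yaw=np.degrees(np.arctan2(u[1],u[0]));print(yaw,L,T)
go(*(A-.047*u),.0065,yaw); brass()
E
```

```text
19.29092460253885 0.08271407329473264 [0.63506995 0.04582583]
t 24.45 p [0.5193 0.0365 0.096 ] yaw 20.1 q [ 21.9  19.6 -23.8  -0.  -46.6 -91.8] F [-0.7 -0.5  0.8] w 17.5
shift [ 0.0177 -0.0292  0.0896] twist 0.8
[226 203  15  13 138] [ 0.654 -0.03   0.011]
[211 214  16  13 138] [0.677 0.012 0.011]
[265 219  15  13 115] [0.559 0.018 0.011]
```

Emit:
arm_command --pt "0.009 -0.014 0 0.8" --pt "0.009 -0.015 0 0" --pt "0 0 0.03 0" --pt "0 0 0.03 0" --pt "0 0 0.02 0" --pt "0 0 0.009 0" --pt "0 0 0 0" --pt "-0.005 0 0 0" --pt "-0.005 0 0 0" --pt "-0.004 0 0 0" --pt "-0.004 0 0 0" --pt "-0.004 0 0 0"

```text
clock: 25.7
ee_pos: [0.5341, 0.0103, 0.0079]
eef_rot: [[-0.945, -0.328, 0.001], [-0.328, 0.945, 0.0], [-0.001, -0.0, -1.0]]
wrist_force: [-0.9, -0.8, 0.5]
gripper_width: 0.21
grip_force: 0.5
```

Emit:
arm_command --pt "-0.004 0 0 0" --pt "-0.005 0 0 0" --pt "-0.005 0 0 0" --pt "-0.005 0 0 0" --pt "-0.005 0 0 0" --pt "-0.005 0 0 0" --pt "-0.005 0 0 0" --pt "-0.005 0 0 0" --pt "-0.005 0 0 0" --pt "-0.005 0 0 0" --pt "-0.005 0 0 0" --pt "-0.005 0 0 0"

```text
clock: 26.9
ee_pos: [0.5897, 0.0296, 0.0075]
eef_rot: [[-0.945, -0.327, 0.0], [-0.327, 0.945, -0.0], [-0.0, -0.0, -1.0]]
wrist_force: [-0.3, -0.5, 0.3]
gripper_width: 0.21
grip_force: 0.6
```

```bash
python3 - <<'E'
from h import *
u=np.array([.944,.330]);T=pen(-.008,.042)
go(*(T-.0251*u),.0065,19.3); brass()
s=sensors.get_state(); print('ring expected',np.array(s['ee_pos'])[:2]+.0251*u)
E
```

```text
t 26.9 p [0.5897 0.0296 0.0075] yaw 19.1 q [ 18.6  32.1 -18.4   0.  -39.5 -89.5] F [-0.3 -0.5  0.3] w 18.2
shift [-0.0231  0.0004  0.001 ] twist -0.2
[226 204  13  13 136] [ 0.655 -0.027  0.011]
[211 214  16  13 157] [0.677 0.014 0.011]
[238 223  14  13  95] [0.617 0.044 0.011]
ring expected [0.61446553 0.0381981 ]
```

Emit:
arm_command --pt "-0.005 0 0 0" --pt "-0.005 0 0 0" --pt "-0.005 0 0 0" --pt "-0.005 0 0 0" --pt "-0.004 0 0 0" --pt "-0.002 0 0 0" --pt "0 0 0 0" --pt "0.006 0 0 0" --pt "0.02 0 -0.005 0" --pt "0.02 0 -0.03 0" --pt "0.02 0 -0.04 0" --pt "0.02 0 -0.04 0"

```text
clock: 28.15
ee_pos: [0.531, 0.0093, 0.1233]
eef_rot: [[-0.945, -0.327, -0.001], [-0.327, 0.945, -0.0], [0.001, 0.0, -1.0]]
wrist_force: [1.0, -0.2, 0.5]
gripper_width: 0.205
grip_force: 0.0
```

Emit:
arm_command --pt "0.04 0 -0.04 0" --pt "0.04 0 -0.03 0" --pt "0.03 0 0 0" --pt "0 0 0 0" --pt "0 0 0 0"

```text
clock: 28.65
ee_pos: [0.4327, -0.0249, 0.1884]
eef_rot: [[-0.945, -0.327, 0.002], [-0.327, 0.945, 0.001], [-0.002, -0.0, -1.0]]
wrist_force: [-0.1, 0.3, 0.5]
gripper_width: 0.207
grip_force: 0.0
```

```bash
python3 - <<'E'
from h import *
b=brass();t=snap('top','t8.png');print(sensors.get_state()['clock'])
A=cv2.resize(t[125:260,180:390],(560,360),interpolation=cv2.INTER_CUBIC);B=cv2.resize(b[170:290,190:270],(240,360),interpolation=cv2.INTER_CUBIC)
cv2.imwrite('pics/c8.png',np.hstack([A,B]))
E
```

```text
[226 203  15  13 129] [ 0.654 -0.031  0.011]
[211 214  16  13 142] [0.677 0.012 0.011]
[225 224  16  13 154] [0.64  0.044 0.011]
28.75
```

View pics/c8.png

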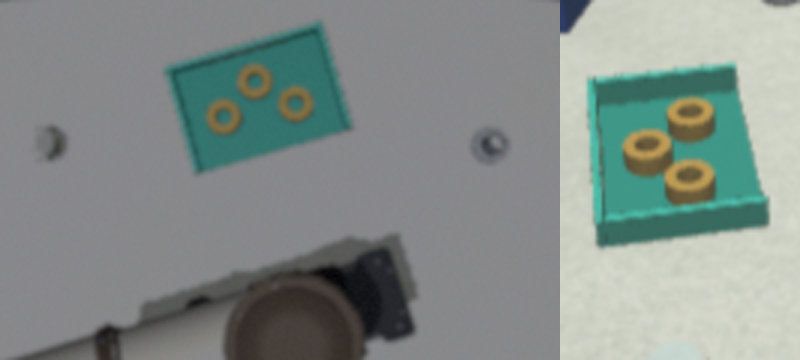

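Both views show all three brass rings flat and wholly inside the pen, at top-crop (224,117), (255,81) and (296,104). The loupe and gauge are unmoved, the arm is clear, and the reject still stood in place in the last side view. Handing in.

```bash
python3 -c "
from bench import order; print(order.close_job())"
```

```text
the job is handed in; nothing more can be done
None
```

All three brass bushings are flat and wholly inside the teal pen, pushed only; the reject, loupe and gauge looked unmoved in the images (penpot and jar not rechecked at the end), and the job was handed in at about 29 s of the 72 s limit.

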